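Pick the odd culture tube out of the slanted shaker holders and hold it upright

TASK

The cultures were shaken in duplicate, two tubes side by side in each slanted holder, but one holder has only a single tube left because its twin was already harvested. Draw that single tube out of its holder, turn it upright with the cap on top, and hold it there still, with its bottom end higher than the caps of the other tubes, so that its fill level can be read; finish while still holding it. Leave the four paired tubes where they are.

Things in the scene. Friction and masses are not known exactly. Their poses are not given: they have to be found in the camera images.
- tube_a: one of five alike screw-cap 50 ml tubes: body 28.8 mm across, cap 34.4 mm across and 14 mm high, 114 mm long in all, 28 to 56 g. Origin: centre of its closed bottom end; +z runs along its axis to the cap (cap from z = 100 to 114). It starts in a holder, leaning 30 degrees from the vertical. The letter says nothing about where it stands or whether it has a twin.
- tube_b: one of five alike screw-cap 50 ml tubes: body 28.8 mm across, cap 34.4 mm across and 14 mm high, 114 mm long in all, 28 to 56 g. Origin: centre of its closed bottom end; +z runs along its axis to the cap (cap from z = 100 to 114). It starts in a holder, leaning 30 degrees from the vertical. The letter says nothing about where it stands or whether it has a twin.
- tube_c: one of five alike screw-cap 50 ml tubes: body 28.8 mm across, cap 34.4 mm across and 14 mm high, 114 mm long in all, 28 to 56 g. Origin: centre of its closed bottom end; +z runs along its axis to the cap (cap from z = 100 to 114). It starts in a holder, leaning 30 degrees from the vertical. The letter says nothing about where it stands or whether it has a twin.
- tube_d: one of five alike screw-cap 50 ml tubes: body 28.8 mm across, cap 34.4 mm across and 14 mm high, 114 mm long in all, 28 to 56 g. Origin: centre of its closed bottom end; +z runs along its axis to the cap (cap from z = 100 to 114). It starts in a holder, leaning 30 degrees from the vertical. The letter says nothing about where it stands or whether it has a twin.
- tube_e: one of five alike screw-cap 50 ml tubes: body 28.8 mm across, cap 34.4 mm across and 14 mm high, 114 mm long in all, 28 to 56 g. Origin: centre of its closed bottom end; +z runs along its axis to the cap (cap from z = 100 to 114). It starts in a holder, leaning 30 degrees from the vertical. The letter says nothing about where it stands or whether it has a twin.
- platform: grey painted, perforated shaker platform, 150 (its x) by 345 mm (its y), 9 mm high on rubber feet, immovable; origin at the centre of its underside. Three sheet-metal holders are fixed on it side by side, centres at its y = -112, 0 and 112 mm; which of them has the single tube varies. All tubes lean the same way: caps towards its -x side (the robot's side), 30 degrees from the vertical, in planes of constant platform y.
- holder_row (a point): centre of the middle holder's foot, 12 mm behind the platform's centre on its top, axes as the platform's. Each holder is 86 mm wide with two places 22 mm either side of its centre: twins stand 44 mm apart (axis to axis), tubes of neighbouring holders 68 mm or more. The caps of seated tubes reach up to 135 mm above the worktop.
- hole_plate (a point): point on the middle holder's upper hole plate, midway between its two holes. Each tube stands on a floor plate and passes through two 4 mm plates with 31.5 mm holes (loose fit); the upper one ends 70 mm, the metal side cheeks 75 mm, along the tube from its bottom end, so its topmost 39 mm are free to grasp and it must be drawn 75 mm along its own slanted axis to be out.
Mind the look-alikes: they are no part of the job. What is shaped like the tube_d but black is not meant.

How it is judged:
At the end, for the whole second after the job is handed in: The tube that had no twin is held by the fingers, cap up, within 8 degrees of the vertical, its bottom end over 135 mm above the worktop, still (under 20 mm/s); the other four stand in pairs within 8 mm of where they started (((height (world z) of tube_a above 0.135 m and angle between tube_a's own z axis and vertical below 0.14 rad and contact force between tube_a and the fingers above 1 N and linear speed of tube_a below 0.02 m/s and ((distance between tube_b and tube_c below 0.056 m and distance between tube_d and tube_e below 0.056 m) or (distance between tube_b and tube_d below 0.056 m and distance between tube_c and tube_e below 0.056 m) or (distance between tube_b and tube_e below 0.056 m and distance between tube_c and tube_d below 0.056 m)) and distance of each of tube_b, tube_c, tube_d, tube_e from where it was at the start of the episode below 0.008 m) or (height (world z) of tube_b above 0.135 m and angle between tube_b's own z axis and vertical below 0.14 rad and contact force between tube_b and the fingers above 1 N and linear speed of tube_b below 0.02 m/s and ((distance between tube_a and tube_c below 0.056 m and distance between tube_d and tube_e below 0.056 m) or (distance between tube_a and tube_d below 0.056 m and distance between tube_c and tube_e below 0.056 m) or (distance between tube_a and tube_e below 0.056 m and distance between tube_c and tube_d below 0.056 m)) and distance of each of tube_a, tube_c, tube_d, tube_e from where it was at the start of the episode below 0.008 m) or (height (world z) of tube_c above 0.135 m and angle between tube_c's own z axis and vertical below 0.14 rad and contact force between tube_c and the fingers above 1 N and linear speed of tube_c below 0.02 m/s and ((distance between tube_a and tube_b below 0.056 m and distance between tube_d and tube_e below 0.056 m) or (distance between tube_a and tube_d below 0.056 m and distance between tube_b and tube_e below 0.056 m) or (distance between tube_a and tube_e below 0.056 m and distance between tube_b and tube_d below 0.056 m)) and distance of each of tube_a, tube_b, tube_d, tube_e from where it was at the start of the episode below 0.008 m) or (height (world z) of tube_d above 0.135 m and angle between tube_d's own z axis and vertical below 0.14 rad and contact force between tube_d and the fingers above 1 N and linear speed of tube_d below 0.02 m/s and ((distance between tube_a and tube_b below 0.056 m and distance between tube_c and tube_e below 0.056 m) or (distance between tube_a and tube_c below 0.056 m and distance between tube_b and tube_e below 0.056 m) or (distance between tube_a and tube_e below 0.056 m and distance between tube_b and tube_c below 0.056 m)) and distance of each of tube_a, tube_b, tube_c, tube_e from where it was at the start of the episode below 0.008 m) or (height (world z) of tube_e above 0.135 m and angle between tube_e's own z axis and vertical below 0.14 rad and contact force between tube_e and the fingers above 1 N and linear speed of tube_e below 0.02 m/s and ((distance between tube_a and tube_b below 0.056 m and distance between tube_c and tube_d below 0.056 m) or (distance between tube_a and tube_c below 0.056 m and distance between tube_b and tube_d below 0.056 m) or (distance between tube_a and tube_d below 0.056 m and distance between tube_b and tube_c below 0.056 m)) and distance of each of tube_a, tube_b, tube_c, tube_d from where it was at the start of the episode below 0.008 m))); the arm keeps its last pose, push and grip.
It fails at once if a tube that stands beside its twin is pulled or knocked more than 15 mm from its place ((distance of tube_a from where it was at the start of the episode above 0.015 m and not ((distance between tube_b and tube_c below 0.056 m and distance between tube_d and tube_e below 0.056 m) or (distance between tube_b and tube_d below 0.056 m and distance between tube_c and tube_e below 0.056 m) or (distance between tube_b and tube_e below 0.056 m and distance between tube_c and tube_d below 0.056 m))) or (distance of tube_b from where it was at the start of the episode above 0.015 m and not ((distance between tube_a and tube_c below 0.056 m and distance between tube_d and tube_e below 0.056 m) or (distance between tube_a and tube_d below 0.056 m and distance between tube_c and tube_e below 0.056 m) or (distance between tube_a and tube_e below 0.056 m and distance between tube_c and tube_d below 0.056 m))) or (distance of tube_c from where it was at the start of the episode above 0.015 m and not ((distance between tube_a and tube_b below 0.056 m and distance between tube_d and tube_e below 0.056 m) or (distance between tube_a and tube_d below 0.056 m and distance between tube_b and tube_e below 0.056 m) or (distance between tube_a and tube_e below 0.056 m and distance between tube_b and tube_d below 0.056 m))) or (distance of tube_d from where it was at the start of the episode above 0.015 m and not ((distance between tube_a and tube_b below 0.056 m and distance between tube_c and tube_e below 0.056 m) or (distance between tube_a and tube_c below 0.056 m and distance between tube_b and tube_e below 0.056 m) or (distance between tube_a and tube_e below 0.056 m and distance between tube_b and tube_c below 0.056 m))) or (distance of tube_e from where it was at the start of the episode above 0.015 m and not ((distance between tube_a and tube_b below 0.056 m and distance between tube_c and tube_d below 0.056 m) or (distance between tube_a and tube_c below 0.056 m and distance between tube_b and tube_d below 0.056 m) or (distance between tube_a and tube_d below 0.056 m and distance between tube_b and tube_c below 0.056 m)))).
It also fails if it takes over 32 s, if anything falls off the work surface, if the arm or the gripper's body presses on something with over 40 N, if the wrist force passes 120 N, or if a joint passes its speed limit or range.

ROBOT

A 6-joint arm with a two-finger parallel gripper is mounted at the origin on a cart in front of the work surface, level with it; the furniture and walls round the work are solid. World frame = base frame: x ahead of the robot, y to its left, z up, the work surface at z = 0. Lengths are in m, angles in rad, forces in N, time in s.
With the tool pointing down it reaches from about 0.325 to 1 m from the base axis. Payload 5.1 kg.
Tool frame: the origin (TCP) lies between the finger pads; the fingertips stand 14 mm ahead of it and the grasp point (between the pads) lies 5 mm behind it; z points along the fingers, y is the line along which they close (so a half turn about z gives the same grasp; the last joint's range is limited). The gripper opens to 85 mm and grips with 20 to 120 N. Pads are 22 mm wide; open, the fingers measure 114 mm over their backs; the gripper's body (76 mm by 85 mm) begins 54 mm behind the grasp point. The pads swing forward as they close: fully open they stand 13 mm farther back than shut.
Start: joints at [-1.242, 0.124, 1.65, -0, 1.367, -0.083], TCP at [0.26, -0.596, 0.245] pointing down, gripper open.
Joint ranges: [-2.61, 2.61], [-1.02, 2.33], [0.03, 2.71], [-1.35, 4.49], [0.32, 2.68], [-2.91, 2.91]. Speed limits (rad/s): [2.57, 2.57, 3.14, 3.14, 3.14, 3.14].

INTERFACE

Orientations are given as a rotation vector (axis times angle).
In Python, from station import manip gives the robot as it stands.
- The arm moves only by the tool step_arm, never from a script. Its argument "deltas" is one flat list of numbers, 4 for each row, row after row: the shift along the tool's x, y, z in units of 0.25 m (1.0 is 0.25 m), then the turn about the tool's z in units of 0.5 rad (1.0 is 0.5 rad). In form: [tx, ty, tz, turn, tx, ty, tz, turn, ...]. A call has 1 to 8 rows; each row is the pose to reach, as a shift and turn from the pose commanded when the call began, along the tool's axes at that moment; what a row does not reach only later rows make up. A row lasts 1/12 s, in which the tool goes at most 41.7 mm and 7.16 degrees, less where a joint would pass 70% of its speed; a pose out of reach is approached as far as the arm can. A call with a number of a shift or a turn outside -1 to 1 is refused whole. A call with a gripper value outside its range is refused whole. "jaw" is the closure, from 0 (fully open) to 1 (shut), set as the call begins (left out, the last holds). The fingers move at their own pace and stop on an object; the grip force is fixed at half the most. Time passes only in rows, so rows that repeat a pose let the fingers close. It gives the time, the measured TCP pose, the force, the opening and the grip force at its end, in the units of the state.
- manip.sense(): the state, without advancing time (a new reading comes with each control period).
- manip.grab_frame(name): name is "scene" or "top"; returns the picture (384x512x3 uint8, red, green, blue); there is no depth.
- manip.get_calibration(name): a dict with "vfov" (degrees; the focal length in pixels is half the picture's height over the tangent of half this angle, whatever the lens; pixels are square), "cx", "cy" (the principal point, pixels), "k1" (the pictures are not rectified: a ray, as slopes to the right and down, at radius r is drawn at 1 + k1 r^2 times it, then the intrinsics apply), "cam_to_world" (4x4, takes a point from camera to world coordinates). Camera axes: x right, y down, z forward; pixel columns grow to the right and rows downward; lengths in m; the calibration is good to about 2 mm. A picture is of the moment at which its call begins. get_calibration takes no time and is no camera call.
- manip.hand_in(): hands the job in; it is judged then, once.
The state is a dict: "time_s": time; "joints": joint angles; "dq": joint speeds; "tau": joint torques, N m; "eef_pos": TCP position; "tool_rot": TCP orientation; "contact_force": force on the tool from outside, world axes, zero at the start; "ft_torque": the same for the moment, N m; "gripper_width": finger opening in m; "grasp_force": force on a finger pad.
Only numpy, scipy, OpenCV 4.12 (cv2) and the standard library are available. Lean on these libraries where they do the work, as an engineer would, in place of code of your own. Each camera call takes 0.05 s, during which the arm holds its last target. There are 200 camera calls.

## Working session

There is one attempt and no reset: what is moved stays moved. The work goes in short steps, Python scripts to look and compute and a tool call to move; the robot and the scene stay as the last step left them, time stands still between calls to the robot, and variables do not carry over. Pictures are saved under pics/ and viewed, at most 10 in all, crops included, and the job is handed in when it is done.

Besides the shell and the picture viewer there is one more tool, called after ">>>" as name(argument=value, ...) on one line, values as JSON. step_arm: Moves the arm, as the interface text tells. Shifts and turns lie within -1 to 1; 1 stands for 0.25 m of shift or 0.5 rad of turn. Its arguments: {"type":"object","properties":{"deltas":{"type":"array","items":{"type":"number"}},"jaw":{"type":"number"}},"required":["deltas"]}

```bash
mkdir -p pics; cat > h.py <<'E'
import numpy as np, cv2
from station import manip
def K(n):
    c=manip.get_calibration(n); f=192/np.tan(np.radians(c["vfov"])/2); return c,f
def ray(n,uv):
    c,f=K(n); d=np.array([(uv[0]-c["cx"])/f,(uv[1]-c["cy"])/f]); s=d.copy()
    for _ in range(20): s=d/(1+c["k1"]*(s@s))
    T=np.array(c["cam_to_world"]); return T[:3,3],T[:3,:3]@np.array([s[0],s[1],1])
def onz(n,uv,z):
    o,d=ray(n,uv); return o+d*(z-o[2])/d[2]
def proj(n,p):
    c,f=K(n); T=np.array(c["cam_to_world"]); q=T[:3,:3].T@(np.array(p)-T[:3,3]); s=q[:2]/q[2]
    s=s*(1+c["k1"]*(s@s)); return s*f+[c["cx"],c["cy"]]
def two(uvs,uvt):
    a,d=ray("scene",uvs); b,e=ray("top",uvt)
    t=np.linalg.lstsq(np.c_[d,-e],b-a,rcond=None)[0]; p,q=a+t[0]*d,b+t[1]*e
    return (p+q)/2,np.linalg.norm(p-q)
def snap(n,f):
    im=manip.grab_frame(n); cv2.imwrite(f,im[:,:,::-1]); return im
E
python3 - <<'E'
from h import *
for n in("scene","top"):
    snap(n,f"pics/{n}0.png"); c,f=K(n); print(n,f,c["cx"],c["cy"],c["k1"],np.round(c["cam_to_world"],3).tolist())
s=manip.sense(); print(s)
E
```

```text
scene 349.90422466670793 253.60766850649728 200.84495371267752 -0.020953054293066566 [[-0.743, -0.337, 0.578, 0.124], [-0.669, 0.362, -0.649, 0.931], [0.009, -0.869, -0.494, 0.492], [0.0, 0.0, 0.0, 1.0]]
top 385.6225078518074 267.5178731748668 190.442075377048 -0.06407338639256609 [[0.003, -0.983, 0.186, 0.443], [-1.0, 0.0, 0.015, 0.374], [-0.015, -0.186, -0.982, 1.014], [0.0, 0.0, 0.0, 1.0]]
{'time_s': 0.1, 'joints': array([-1.24161579e+00,  1.24477053e-01,  1.65155344e+00, -5.58374811e-05,
        1.36749016e+00, -8.25896805e-02]), 'dq': array([ 0.00062712, -0.00191034, -0.00215472,  0.00094338,  0.00088424,
       -0.00270941]), 'tau': array([ 8.48792170e-04, -4.24933469e+01, -3.66653824e+01, -1.56506667e-04,
        3.86478685e-03,  1.22880575e-06]), 'eef_pos': array([ 0.2599455 , -0.59518074,  0.2441424 ]), 'tool_rot': array([-3.07337350e+00, -6.41874887e-01,  4.57410967e-04]), 'contact_force': array([ 0.23132604, -1.27181364,  0.6195626 ]), 'ft_torque': array([ 0.02810431, -0.00130619,  0.04098769]), 'grasp_force': 0.0, 'gripper_width': 0.08529655593586423}
```

View pics/scene0.png

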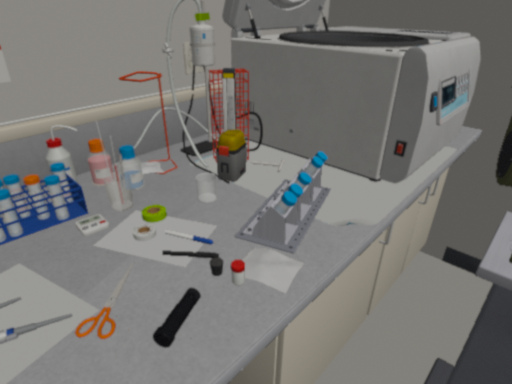

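View pics/top0.png

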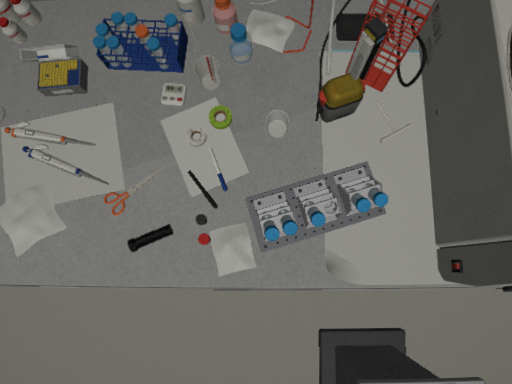

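Top view: five blue caps at about (272,233), (290,228), (318,219), (362,204) and (380,198). The single is the middle one at (318,219), with an empty hole to its right. A tall appliance stands at u>435, between the arm's start and the platform.

```bash
python3 - <<'E'
from h import *
R={"top":(250,180,145,70),"scene":(270,140,70,75)}
C={}
for n,(x,y,w,h) in R.items():
    im=cv2.imread(f"pics/{n}0.png"); hsv=cv2.cvtColor(im,cv2.COLOR_BGR2HSV)
    m=cv2.inRange(hsv,(92,140,80),(115,255,255)); z=np.zeros_like(m); z[y:y+h,x:x+w]=m[y:y+h,x:x+w]
    _,_,st,ce=cv2.connectedComponentsWithStats(z)
    C[n]=[(c,s[4]) for c,s in zip(ce[1:],st[1:]) if s[4]>20]
    print(n,[(np.round(c,1).tolist(),int(a)) for c,a in C[n]])
P=[]
for c,a in sorted(C["top"],key=lambda t:t[0][0]):
    p=onz("top",c,0.122); P.append(p)
    print(np.round(c,1),np.round(p,4),"scene px",np.round(proj("scene",p),1))
P=np.array(P); d=P[-1]-P[0]; print("spacing",np.linalg.norm(np.diff(P,axis=0),axis=1)," yaw deg",np.degrees(np.arctan2(-d[0]*-1,-d[1])))
for uv in((330,286),(440,284),(510,284),(432,160)): print(uv,onz("top",uv,0)[:2])
for uv in((250,245),(271,249),(386,213),(370,163),(247,196)): print("plat",uv,onz("top",uv,.009)[:2])
for uv in ((510,240),(440,240)): print("appl",[onz("top",uv,z)[:2].round(3) for z in(.1,.2,.3,.4)])
for uv in ((381,178),(237,92),(385,62)): print("appl scene",uv,[onz("scene",uv,z).round(3) for z in(0,.3,.4)])
big=cv2.resize(cv2.imread("pics/top0.png")[155:295,235:512],None,fx=2.8,fy=2.8,interpolation=cv2.INTER_CUBIC); cv2.imwrite("pics/topc.png",big)
sc=cv2.resize(cv2.imread("pics/scene0.png")[130:250,220:380],None,fx=5,fy=5,interpolation=cv2.INTER_CUBIC); cv2.imwrite("pics/scc.png",sc)
E
```

```text
top [([380.7, 199.5], 141), ([363.1, 205.1], 138), ([317.7, 219.1], 148), ([289.9, 228.0], 148), ([271.7, 233.6], 149)]
scene [([318.8, 159.3], 161), ([304.3, 178.0], 122), ([291.9, 194.4], 290)]
[271.7 233.6] [0.5102 0.3778 0.122 ] scene px [290.  196.9]
[289.9 228. ] [0.5232 0.3356 0.122 ] scene px [296.5 188.5]
[317.7 219.1] [0.5437 0.2712 0.122 ] scene px [305.3 176.8]
[363.1 205.1] [0.5765 0.1641 0.122 ] scene px [317.9 160.6]
[380.7 199.5] [0.5899 0.122  0.122 ] scene px [322.1 155. ]
spacing [0.04413661 0.06769035 0.11199178 0.04413049]  yaw deg 17.29121772109544
(330, 286) [0.3850512  0.22869933]
(440, 284) [ 0.38828333 -0.05696811]
(510, 284) [ 0.38557909 -0.24471397]
(432, 160) [ 0.71917819 -0.0599207 ]
plat (250, 245) [0.48909704 0.43451931]
plat (271, 249) [0.47894756 0.38012056]
plat (386, 213) [0.57244473 0.07783399]
plat (370, 163) [0.70800712 0.11376135]
plat (247, 196) [0.6179288  0.44383909]
appl [array([ 0.494, -0.194]), array([ 0.489, -0.132]), array([ 0.483, -0.07 ]), array([ 0.477, -0.008])]
appl [array([ 0.496, -0.022]), array([0.49 , 0.022]), array([0.484, 0.065]), array([0.478, 0.108])]
appl scene (381, 178) [array([ 0.497, -0.108,  0.   ]), array([0.269, 0.525, 0.3  ]), array([0.194, 0.736, 0.4  ])]
appl scene (237, 92) [array([ 1.703, -0.673,  0.   ]), array([0.74 , 0.305, 0.3  ]), array([0.419, 0.631, 0.4  ])]
appl scene (385, 62) [array([ 1.601, -2.646,  0.   ]), array([ 0.7  , -0.465,  0.3  ]), array([0.4  , 0.261, 0.4  ])]
```

View pics/topc.png

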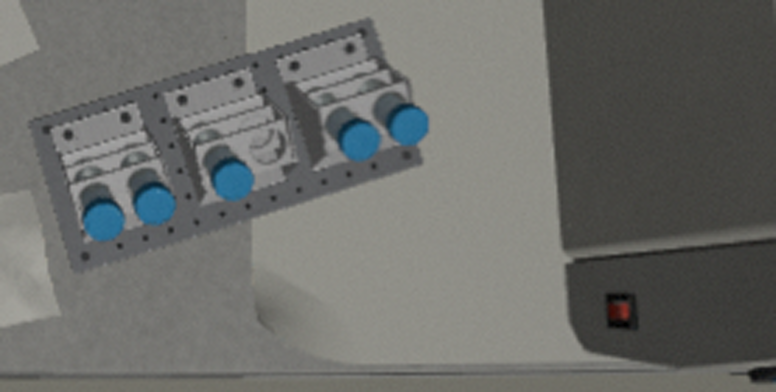

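View pics/scc.png

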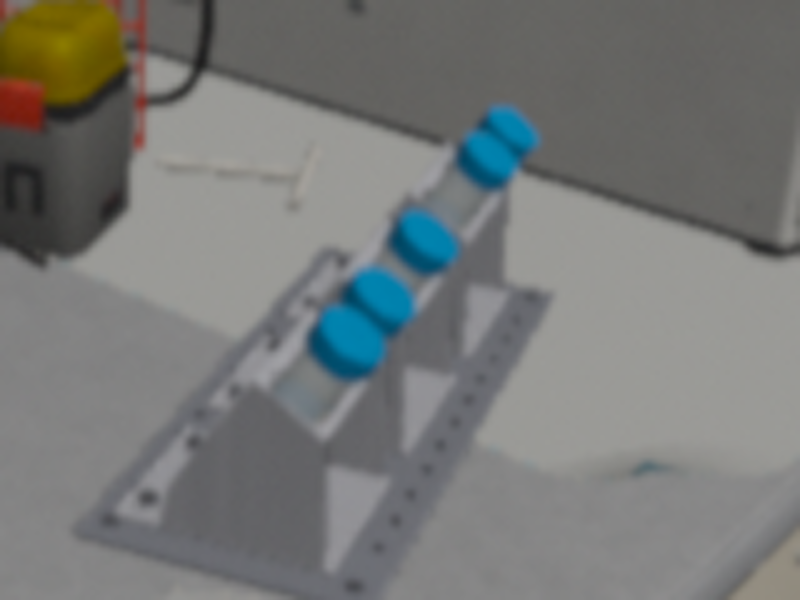

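Spacings come out at 44.1, 67.7, 112.0 and 44.1 mm, matching the given 44, 68, 112 and 44. So the single is the middle cap, centred at (0.544, 0.271, 0.120), with platform yaw 17.3°. I'll lift over and around the appliance first, with the jaw half shut.

>>> step_arm(deltas=[0.15,-0.35,-0.62,0.22,0.15,-0.35,-0.62,0.22,0.15,-0.35,-0.62,0.22,0.15,-0.35,-0.62,0.22,0.5,-0.8,-0.7,0.22,0.5,-0.8,-0.7,0.22,0.5,-0.8,-0.7,0.22,0.5,-0.8,-0.7,0.22], jaw=0.42)

```text
time_s: 0.77
eef_pos: [0.2948, -0.3597, 0.4214]
tool_rot: [3.105, 0.473, 0.002]
contact_force: [-0.2, -0.3, -0.4]
gripper_width: 0.0495
grasp_force: 0.0
```

>>> step_arm(deltas=[0.7,-0.95,0,0,0.7,-0.95,0,0,0.7,-0.95,0,0,0.7,-0.95,0,0,0.7,-0.95,0,0,0.7,-0.95,0,0,0.7,-0.95,0,0,0.7,-0.95,0,0])

```text
time_s: 1.43
eef_pos: [0.392, -0.078, 0.4201]
tool_rot: [-3.101, -0.487, -0.002]
contact_force: [-0.2, -0.5, -0.5]
gripper_width: 0.0495
grasp_force: 0.0
```

>>> step_arm(deltas=[0.65,-0.75,0.4,0,0.65,-0.75,0.4,0,0.65,-0.75,0.4,0,0.65,-0.75,0.4,0,0.65,-0.75,0.4,0,0.65,-0.75,0.4,0,0.65,-0.75,0.4,0,0.65,-0.75,0.4,0])

```text
time_s: 2.1
eef_pos: [0.4901, 0.1459, 0.3166]
tool_rot: [-3.104, -0.478, 0.01]
contact_force: [-0.5, -0.5, 0.1]
gripper_width: 0.0496
grasp_force: 0.0
```

>>> step_arm(deltas=[0.358,-0.415,0.47,0,0.358,-0.415,0.47,0,0.358,-0.415,0.47,0,0.358,-0.415,0.47,0,0.358,-0.415,0.47,0,0.358,-0.415,0.47,0,0.358,-0.415,0.47,0])

```text
time_s: 2.68
eef_pos: [0.5452, 0.2684, 0.2029]
tool_rot: [3.105, 0.472, -0.002]
contact_force: [0.7, 0.4, 1.2]
gripper_width: 0.0495
grasp_force: 0.0
```

```bash
python3 - <<'E'
from h import *
s=manip.sense(); print(s["eef_pos"],s["tool_rot"],s["time_s"],s["joints"].round(2))
snap("top","pics/t1.png"); snap("scene","pics/s1.png")
im=np.vstack([cv2.resize(cv2.imread(f)[y:y+120,x:x+300],None,fx=2.6,fy=2.4) for f,x,y in(("pics/t1.png",180,150),("pics/s1.png",190,100))]); cv2.imwrite("pics/c1.png",im)
E
```

```text
[0.54523751 0.26836976 0.20286717] [ 3.10497909e+00  4.71917214e-01 -1.69661857e-03] 2.6833 [ 0.37  0.06  1.79 -0.    1.29  1.64]
```

View pics/c1.png

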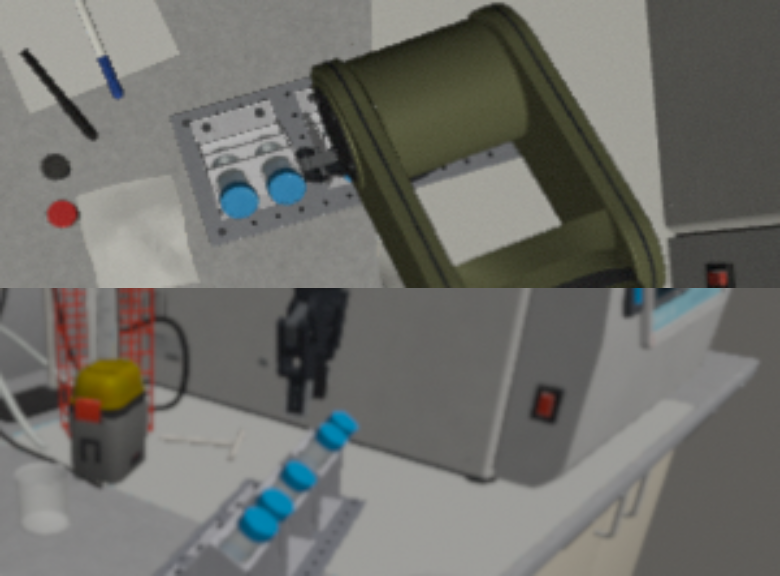

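The scene view shows the open fingers straight above the middle cap, with the neighbours clear. I'll correct 3 mm in y and go down.

>>> step_arm(deltas=[0,-0.012,0.06,0,0,-0.012,0.12,0,0,-0.012,0.18,0,0,-0.012,0.24,0,0,-0.012,0.3,0,0,-0.012,0.357,0,0,-0.012,0.357,0,0,-0.012,0.357,0])

```text
time_s: 3.45
eef_pos: [0.5443, 0.2715, 0.114]
tool_rot: [3.106, 0.471, 0.0]
contact_force: [0.4, 0.6, 0.5]
gripper_width: 0.0495
grasp_force: 0.0
```

>>> step_arm(deltas=[0,0,0,0,0,0,0,0,0,0,0,0,0,0,0,0,0,0,0,0,0,0,0,0,0,0,0,0,0,0,0,0], jaw=1.0)

```text
time_s: 4.12
eef_pos: [0.5453, 0.2723, 0.1157]
tool_rot: [3.106, 0.472, 0.004]
contact_force: [-0.8, -3.0, 5.5]
gripper_width: 0.0321
grasp_force: 59.5
```

```bash
python3 - <<'E'
from h import *
snap("scene","pics/s2.png"); cv2.imwrite("pics/c2.png",cv2.resize(cv2.imread("pics/s2.png")[120:240,240:380],None,fx=5,fy=5))
print({k:np.round(v,3) for k,v in manip.sense().items()})
E
```

```text
{'time_s': np.float64(4.167), 'joints': array([ 3.750e-01,  1.480e-01,  1.852e+00, -1.000e-03,  1.140e+00,
        1.645e+00]), 'dq': array([ 0.001, -0.   , -0.001,  0.002,  0.   , -0.002]), 'tau': array([  1.101, -36.734, -31.269,   0.519,  -0.596,  -0.054]), 'eef_pos': array([0.545, 0.272, 0.116]), 'tool_rot': array([3.106, 0.472, 0.004]), 'contact_force': array([-1.674, -0.929,  5.726]), 'ft_torque': array([-0.483,  0.176, -0.068]), 'grasp_force': np.float64(59.519), 'gripper_width': np.float64(0.032)}
```

View pics/c2.png

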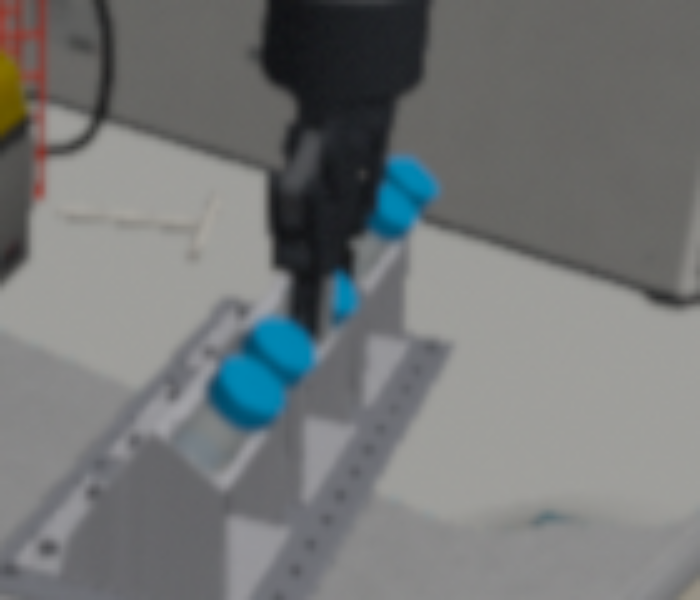

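>>> step_arm(deltas=[-0.02,0,-0.035,0,-0.04,0,-0.07,0,-0.06,0,-0.104,0,-0.08,0,-0.139,0,-0.1,0,-0.173,0,-0.12,0,-0.208,0,-0.13,0,-0.225,0,-0.13,0,-0.225,0])

```text
time_s: 4.83
eef_pos: [0.5131, 0.2628, 0.1715]
tool_rot: [-3.105, -0.472, -0.003]
contact_force: [-0.3, 0.2, 0.3]
gripper_width: 0.0325
grasp_force: 59.5
```

```bash
python3 - <<'E'
from h import *
snap("scene","pics/s3.png"); cv2.imwrite("pics/c3.png",cv2.resize(cv2.imread("pics/s3.png")[120:240,240:380],None,fx=5,fy=5))
print({k:np.round(v,3) for k,v in manip.sense().items() if k in("eef_pos","contact_force","ft_torque","gripper_width")})
E
```

```text
{'eef_pos': array([0.513, 0.263, 0.171]), 'contact_force': array([ 0.883, -0.218,  0.779]), 'ft_torque': array([-0.028, -0.13 , -0.034]), 'gripper_width': np.float64(0.033)}
```

View pics/c3.png

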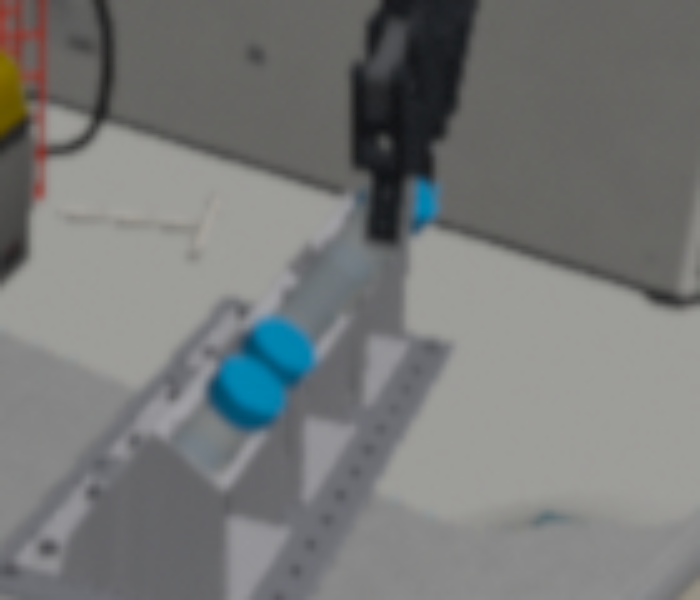

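The tube is held and drawn 65 mm, and its bottom is still in the upper hole. Next I pivot it in the fingers against the hole's far rim, moving the grip on an arc.

>>> step_arm(deltas=[0.015,0,-0.011,0,0.03,0,-0.022,0,0.046,0,-0.031,0,0.062,0,-0.04,0,0.08,0,-0.048,0,0.096,0,-0.056,0,0.096,0,-0.056,0])

```text
time_s: 5.47
eef_pos: [0.5367, 0.2699, 0.1835]
tool_rot: [3.106, 0.472, -0.001]
contact_force: [-2.5, -0.5, -1.8]
gripper_width: 0.0324
grasp_force: 59.9
```

```bash
python3 - <<'E'
from h import *
snap("scene","pics/s4.png"); cv2.imwrite("pics/c4.png",cv2.resize(cv2.imread("pics/s4.png")[120:240,240:380],None,fx=5,fy=5))
print({k:np.round(v,3) for k,v in manip.sense().items() if k in("eef_pos","contact_force","ft_torque","gripper_width")})
E
```

```text
{'eef_pos': array([0.536, 0.27 , 0.183]), 'contact_force': array([-3.428, -0.727, -1.674]), 'ft_torque': array([-0.307,  0.675,  0.025]), 'gripper_width': np.float64(0.032)}
```

View pics/c4.png

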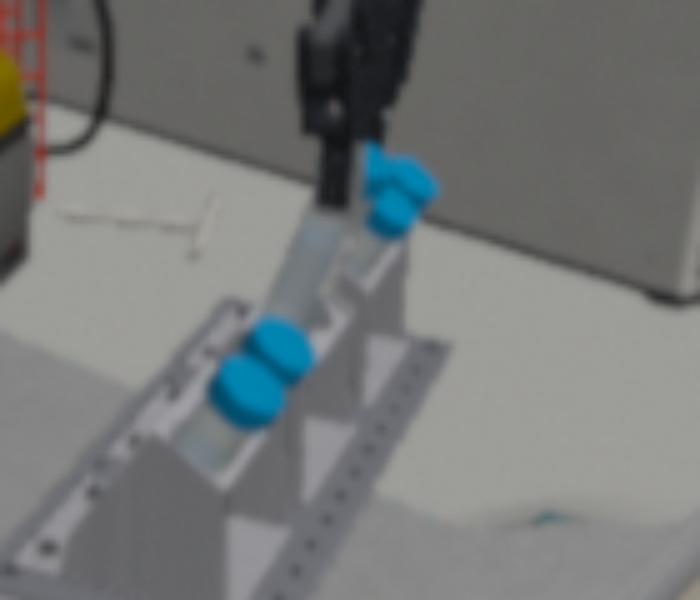

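The tube is swinging upright, with about 4 N side force. Continuing the arc.

>>> step_arm(deltas=[0.018,0,-0.007,0,0.035,0,-0.013,0,0.053,0,-0.018,0,0.07,0,-0.022,0,0.09,0,-0.026,0,0.107,0,-0.029,0,0.115,0,-0.029,0,0.115,0,-0.029,0])

```text
time_s: 6.18
eef_pos: [0.5643, 0.2785, 0.1915]
tool_rot: [-3.106, -0.472, -0.001]
contact_force: [-4.0, -1.6, 0.5]
gripper_width: 0.0329
grasp_force: 60.7
```

>>> step_arm(deltas=[0,0,-0.05,0,0,0,-0.1,0,0,0,-0.15,0,0,0,-0.2,0,0,0,-0.25,0,0,0,-0.3,0,0,0,-0.36,0,0,0,-0.36,0])

```text
time_s: 6.85
eef_pos: [0.5652, 0.2789, 0.2863]
tool_rot: [-3.104, -0.472, -0.011]
contact_force: [-0.4, -0.5, 2.1]
gripper_width: 0.0324
grasp_force: 60.6
```

```bash
python3 - <<'E'
from h import *
snap("scene","pics/s5.png"); snap("top","pics/t5.png"); a=cv2.resize(cv2.imread("pics/s5.png")[60:240,240:380],(460,592)); b=cv2.resize(cv2.imread("pics/t5.png")[160:270,240:390],(330,242))
o=np.zeros((592,790,3),np.uint8); o[:,:460]=a; o[:242,460:]=b; cv2.imwrite("pics/c5.png",o)
print({k:np.round(v,3) for k,v in manip.sense().items() if k in("eef_pos","contact_force","ft_torque","gripper_width")})
e=manip.sense()["eef_pos"]; g=e+[0,0,.005]
# pixel of vertical axis through grasp, top and 105 mm beneath; crop coords
for dz in(0,-.02,-.105):
    p=proj("scene",g+[0,0,dz]); print(p.round(1),((p-[240,60])*[460/140,592/180]).round())
E
```

```text
{'eef_pos': array([0.564, 0.278, 0.282]), 'contact_force': array([ 0.775, -0.143, -0.609]), 'ft_torque': array([ 0.052, -0.001, -0.028]), 'gripper_width': np.float64(0.032)}
[301.8 108.3] [203. 159.]
[301.2 117.1] [201. 188.]
[298.5 152.4] [192. 304.]
```

View pics/c5.png

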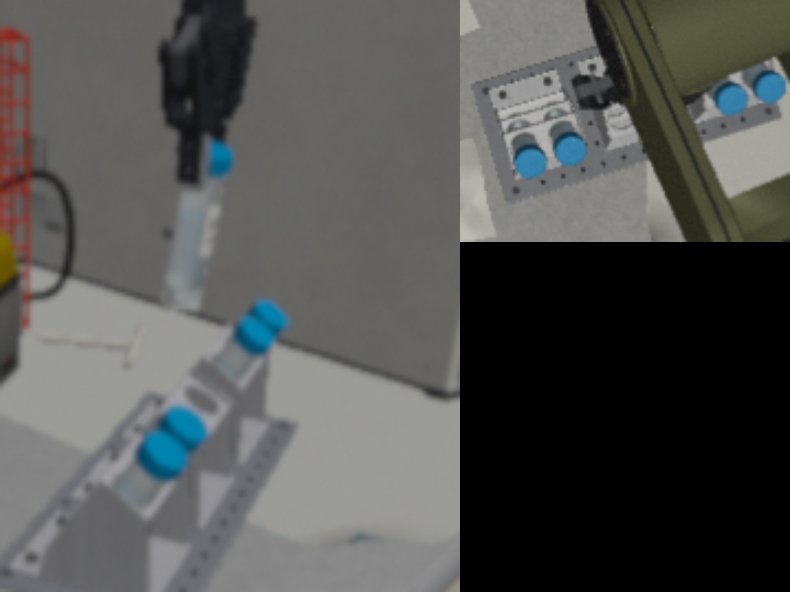

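The tube is out and held nearly upright, and the four paired caps look unmoved. I'll measure the remaining tilt by differencing against the first picture.

```bash
cat > tilt.py <<'E'
from h import *
def run(f):
    a=cv2.imread(f).astype(int); b=cv2.imread("pics/scene0.png").astype(int)
    m=(np.abs(a-b).max(2)>14).astype(np.uint8); m=cv2.morphologyEx(m,cv2.MORPH_CLOSE,np.ones((3,3)))
    e=manip.sense()["eef_pos"]+[0,0,.005]
    v0,v1=[proj("scene",e+[0,0,d]) for d in(-.03,-.10)]
    pts=[]
    for r in range(int(v0[1]),int(v1[1])):
        c=np.flatnonzero(m[r,270:330])+270
        if len(c): pts.append((r,c.min(),c.max()))
    pts=np.array(pts); print(pts[::4].tolist())
    for s in (.5*(pts[:,1]+pts[:,2]),pts[:,1],pts[:,2]):
        print("slope px/row",np.polyfit(pts[:,0],s,1)[0].round(3))
    for t in range(-4,11,2):
        ax=np.array([.955*np.sin(np.radians(t)),.297*np.sin(np.radians(t)),-np.cos(np.radians(t))])
        p,q=proj("scene",e+.03*ax),proj("scene",e+.10*ax); print(t,((q-p)[0]/(q-p)[1]).round(3),q.round(1),end="; ")
    n=cv2.cvtColor(np.uint8(a),cv2.COLOR_BGR2HSV); k=cv2.inRange(n,(92,140,80),(115,255,255))[140:215,270:345]
    cc=cv2.connectedComponentsWithStats(k); print("\npaired caps",[(np.round(c+[270,140],1).tolist(),int(s[4])) for c,s in zip(cc[3][1:],cc[2][1:]) if s[4]>15])
if __name__=="__main__":
    import sys; run(sys.argv[1])
E
python3 tilt.py pics/s5.png
```

```text
[[121, 294, 306], [125, 294, 306], [129, 293, 305], [133, 292, 304], [137, 292, 304], [141, 291, 302], [145, 290, 300], [149, 289, 301]]
slope px/row -0.209
slope px/row -0.184
slope px/row -0.234
-4 -0.009 [301.5 150.8]; -2 -0.043 [300.  150.6]; 0 -0.076 [298.6 150.4]; 2 -0.11 [297.2 150.1]; 4 -0.145 [295.8 149.8]; 6 -0.179 [294.5 149.5]; 8 -0.215 [293.1 149.1]; 10 -0.251 [291.7 148.6]; 
paired caps [([318.8, 159.3], 161), ([291.8, 194.5], 289)]
```

About 7° of tilt is left (bottom towards +x), too close to the 8° limit. I'll lower the tube back into the rim and push about 15 mm further.

>>> step_arm(deltas=[0,0,0.07,0,0,0,0.14,0,0,0,0.21,0,0,0,0.28,0,0,0,0.33,0,0,0,0.364,0,0,0,0.364,0,0,0,0.364,0])

```text
time_s: 7.62
eef_pos: [0.5663, 0.2793, 0.1987]
tool_rot: [-3.104, -0.472, -0.013]
contact_force: [-6.9, -3.2, 27.4]
gripper_width: 0.032
grasp_force: 63.1
```

>>> step_arm(deltas=[0.013,0,0,0,0.026,0,0,0,0.039,0,0,0,0.052,0,0,0,0.06,0,0,0,0.06,0,0,0])

```text
time_s: 8.12
eef_pos: [0.583, 0.2829, 0.1996]
tool_rot: [3.105, 0.472, 0.023]
contact_force: [-1.3, -5.2, 25.2]
gripper_width: 0.0326
grasp_force: 63.8
```

>>> step_arm(deltas=[0,0,-0.05,0,0,0,-0.1,0,0,0,-0.15,0,0,0,-0.2,0,0,0,-0.25,0,0,0,-0.3,0,0,0,-0.36,0,0,0,-0.36,0])

```text
time_s: 8.78
eef_pos: [0.5793, 0.2834, 0.2847]
tool_rot: [-3.104, -0.472, -0.01]
contact_force: [1.4, 0.7, 1.0]
gripper_width: 0.0325
grasp_force: 61.5
```

>>> step_arm(deltas=[0,0,0,0,0,0,0,0,0,0,0,0])

```text
time_s: 9.03
eef_pos: [0.5775, 0.2826, 0.2788]
tool_rot: [3.105, 0.472, -0.003]
contact_force: [-0.1, -0.1, -1.0]
gripper_width: 0.0327
grasp_force: 61.5
```

```bash
python3 -c "
from h import *
snap('scene','pics/s6.png')
import tilt; tilt.run('pics/s6.png')
print({k:np.round(v,3) for k,v in manip.sense().items() if k in('eef_pos','contact_force','gripper_width','grasp_force')})"
```

```text
[[122, 290, 302], [126, 289, 302], [130, 289, 301], [134, 289, 300], [138, 288, 300], [142, 288, 298], [146, 287, 298]]
slope px/row -0.148
slope px/row -0.116
slope px/row -0.18
-4 -0.001 [295.7 151.3]; -2 -0.034 [294.3 151.1]; 0 -0.068 [292.9 150.9]; 2 -0.102 [291.5 150.6]; 4 -0.136 [290.2 150.3]; 6 -0.17 [288.8 149.9]; 8 -0.205 [287.5 149.5]; 10 -0.241 [286.1 149.1]; 
paired caps [([318.8, 159.3], 161), ([291.8, 194.5], 288)]
{'eef_pos': array([0.577, 0.283, 0.279]), 'contact_force': array([ 0.368,  0.481, -0.928]), 'grasp_force': np.float64(61.521), 'gripper_width': np.float64(0.032)}
```

The tilt is now about 4.5°, well inside the limit, and the paired caps' pixels haven't changed. I'll let it settle, take a last look, and hand in.

>>> step_arm(deltas=[0,0,0,0,0,0,0,0,0,0,0,0,0,0,0,0,0,0,0,0,0,0,0,0,0,0,0,0,0,0,0,0])

```text
time_s: 9.75
eef_pos: [0.5779, 0.2828, 0.2801]
tool_rot: [-3.106, -0.472, -0.0]
contact_force: [0.1, 0.7, 0.4]
gripper_width: 0.0323
grasp_force: 61.5
```

```bash
python3 -c "
from h import *
snap('scene','pics/s7.png'); cv2.imwrite('pics/c7.png',cv2.resize(cv2.imread('pics/s7.png')[70:220,240:380],None,fx=4,fy=4,interpolation=cv2.INTER_CUBIC))
import tilt; tilt.run('pics/s7.png'); s=manip.sense(); print(s['eef_pos'],s['dq'].round(4))"
```

```text
[[121, 290, 301], [125, 289, 302], [129, 289, 301], [133, 288, 300], [137, 288, 300], [141, 288, 298], [145, 287, 298], [149, 286, 297]]
slope px/row -0.146
slope px/row -0.117
slope px/row -0.175
-4 -0.001 [295.5 150.6]; -2 -0.034 [294.1 150.5]; 0 -0.068 [292.7 150.3]; 2 -0.101 [291.4 150. ]; 4 -0.135 [290.  149.7]; 6 -0.17 [288.6 149.3]; 8 -0.205 [287.3 148.9]; 10 -0.241 [285.9 148.5]; 
paired caps [([318.8, 159.3], 161), ([291.8, 194.5], 288)]
[0.57796535 0.28276321 0.2801313 ] [ 0.0003 -0.0014  0.0003 -0.0012  0.0005 -0.0014]
```

View pics/c7.png

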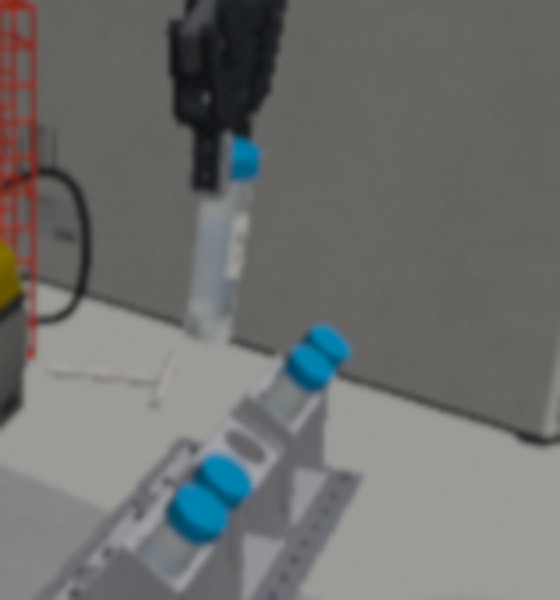

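The tube hangs nearly plumb, about 2–5° off by either reading, with its bottom at (208,335) in the crop, well above the other caps. All four paired tubes are seated.

```bash
python3 -c "
from station import manip
print(manip.hand_in())"
```

```text
the job is handed in; nothing more can be done
None
```

I drew the single tube out of the middle holder and handed in with it held still, cap up, about 2–5° off vertical by camera and its bottom roughly 0.18 m above the worktop. The four paired tubes had not visibly moved, and no verdict came back.

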